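# Serve the bread roll with the tongs

## Task

Pick up the serving tongs from their rest by the two black grip pads, squeeze them shut on the round bread roll on the serving board, and lift the roll about 10 cm clear of the board. Touch the roll only with the tongs, leave the cookie, brownie, mug and cup stack where they are, and finish still holding the roll up, steady, in the squeezed tongs: do not put it down or let go.

Things in the scene. Friction and masses are not known exactly. Their poses are not given: they have to be found in the camera images.
- tongs: Steel spring tongs, 236 mm long, 100 g, lying level on the rest; their two arms, 20 mm deep (z), close sideways. Origin: midway between the two black grip pads, at the underside. +x: along the midline to the jaws; z up. The frame is fixed to the left (+y) arm; it is the midline when open, and when squeezed the midline is turned left of it by half the joint value. Hinge pin at x = -100 mm.
- tongs_pads (a point): Where to grip: midway between the two black pads, 11 mm above the tongs' underside. Pads 60 mm long (x), 22 mm high; over them 59 mm open, 37 mm at joint 0.22. Grip from above, fingers closing along the tongs' y. Squeezed only to about 52 to 54 mm, the spring itself keeps the tongs firm in the fingers with the jaws still wide; close fully on the roll. Moves with the left arm.
- tongs_arm (a joint): Hinge of the right arm of the tongs: 0 sprung fully open, grows as they are squeezed, 0.22 arms parallel, stop at 0.28 rad. The spring needs about 4 N on the pads at 0 and 7 N at 0.22.
- jaw_left (a point): Centre of the inner face of the left arm's jaw, half-way up (11 mm above the underside), about 102 mm ahead of the tongs' origin. Each jaw is a shallow upright V 22 mm deep (z) and 44 mm long, its ends 5.5 mm nearer the midline than its centre.
- jaw_right (a point): The same point on the right arm's jaw (moves with the hinge). The jaw centres are 91 mm apart when open, about 45 mm when the tongs hold the roll; the roll belongs midway between the two points.
- roll: Small round bread roll, domed, 44 mm across and 36 mm high, a light cross on top, about 45 g. Widest at 14 mm above its underside. Origin: centre of the underside, z up. Stands on the board in one of three places.
- board: Footed wooden serving board, fixed. 130 mm (x) by 340 mm (y, long side), top 50 mm above the table. Origin: on the table under its centre. Roll, cookie and brownie stand in a row along its y, about 105 mm apart, in any order.
- rest: Wire tongs rest, fixed: a 160 x 110 mm steel base with two crossbars along its y at x = -60 and +60 mm, tops 44 mm above the table, ends turned up to 55 mm. The tongs lie across both bars, jaws to about +x. Origin: centre of the underside.
- cookie: Flat round cookie, 60 mm across, 12 mm high, on the board. Origin: centre of the underside. Leave alone.
- brownie: Square brownie 42 x 42 x 24 mm, on the board. Origin: centre of the underside. Leave alone.
- mug: Blue mug 82 mm across, 95 mm high, on the table. Origin: centre of the underside. Leave alone.
- cups: Stack of white foam cups, 79 mm across, 100 mm high, on the table. Origin: centre of the underside. Leave alone.

How it is judged:
By the outcome, as a careful person would: the job done as asked, in the order asked, and still so for the second after the job is handed in, while the arm keeps its last pose, push and grip.
It also fails if it takes over 45 s, if anything falls off the work surface, if the arm or the gripper's body presses on something with over 40 N, if the wrist force passes 120 N, or if a joint passes its speed limit or range.

## Robot

A 6-joint arm with a two-finger parallel gripper is mounted at the origin on the work surface. World frame = base frame: x ahead of the robot, y to its left, z up, the work surface at z = 0. Lengths are in m, angles in degrees, forces in N, time in s.
With the tool pointing down it reaches from about 0.25 to 0.725 m from the base axis. Payload 9.7 kg.
Tool frame: the origin (TCP) lies at the very end of the fingers, on their centre line; the grasp point (between the pads) lies grasp_offset behind it (grasp_offset is the distance from the TCP to the grasp point, in m); z points along the fingers, y is the line along which they close (so a half turn about z gives the same grasp; the last joint's range is limited). The gripper opens to 85 mm and grips with 20 to 120 N. Pads are 22 mm wide; open, the fingers measure 114 mm over their backs; the gripper's body (76 mm by 85 mm) begins 54 mm behind the grasp point. The pads swing forward as they close: fully open they stand 13 mm farther back than shut.
Start: joints at [71.677, 4.979, 10.078, 95.1, 0, 90], TCP at [0.173, 0.522, 0.231] pointing down, gripper open.
Joint ranges: [-179.16, 179.16], [-48.56, 103.87], [-65.8, 70.77], [-126.05, 130.52], [-82.76, 87.17], [-180, 180]. Speed limits (degrees/s): [127.2, 127.2, 147.25, 180, 180, 180].

## Interface

Orientations are given as [roll, pitch, yaw] about the fixed x, y, z axes, in that order (R = Rz(yaw) Ry(pitch) Rx(roll)).
In Python, from workcell import get_obs, camera, calibration, job_done, recognise, cut_out, mark_of, grasp_offset gives the robot as it stands.
- The arm moves only by the tool servo_tool, never from a script. Its argument "moves" is a list of rows, each a list of 3 entries, a list of its own where there are three numbers: the turn, a rotation vector about the tool's x, y, z in degrees, then the shift along the tool's x, y, z in m, then the opening in per cent of the stroke, from 0 (shut) to 100 (fully open). In form: [[[ax, ay, az], [x, y, z], claw], ...]. A call has 1 to 12 rows; each row shifts and turns the commanded pose from where the row before left it, along the tool's axes as they then stand; what a row does not reach is not made up. A row lasts 1/10 s, in which the tool goes at most 50 mm and 8.59 degrees, less where a joint would pass 70% of its speed; a pose out of reach is approached as far as the arm can. A call is refused whole if a number of a shift passes 0.05 or a number of a turn 8.59, either way. A call with a gripper value outside its range is refused whole. The fingers move at their own pace and stop on an object; "force" is the grip in N (left out, the last holds). Time passes only in rows, so rows that do not move let the fingers close. It gives the time, the measured TCP pose, the force, the opening and the grip force at its end, in the units of the state.
- get_obs(): the state, without advancing time (a new reading comes with each control period).
- camera(name): name is "scene" or "top" or "wrist"; returns (picture, depth): 420x560x3 uint8, red, green, blue; 420x560 float32, m along the optical axis (not along the pixel's ray), 0 where there is no reading.
- calibration(name): a dict with "camera_matrix" (3x3 intrinsics, pixels), "dist" ([k1, k2, p1, p2, k3] as OpenCV has them; the pictures are not rectified), "R" (3x3) and "t" (3): a world point X has camera coordinates R X + t. Camera axes: x right, y down, z forward; pixel columns grow to the right and rows downward; lengths in m; the calibration is good to about 2 mm. A picture is of the moment at which its call begins: read the wrist's pose just before it. calibration takes no time and is no camera call; for the wrist camera it gives the pose at the moment of the call.
- job_done(): hands the job in; it is judged then, once.
Trained networks look in the newest picture that a camera, given by its name, has taken for a name from the list of things; names that differ only in an ending like _2 or _b are one class to them, and where a whole thing is asked for, a point or a joint stands for the part that bears it (a point fixed in the world has none). Each returns a list of dicts, best first, with "score" (0 to 1); they miss things now and then, are a little off and sometimes report something else, mostly with a low value. They report only what shows in the picture. A call takes as long as a camera call.
- recognise(name, camera): "xyz" ([x, y, z] in m, in the coordinates of the camera as it stood for that picture, good to about 4 mm: the middle of the surface that is visible of it).
- cut_out(name, camera): "mask" (420x560 bool, what is visible of it).
- mark_of(name, camera): "xyz" ([x, y, z] in m, in the coordinates of the camera as it stood for that picture, good to about 4 mm: a listed point, or the origin of a listed thing).
The state is a dict: "time": time; "q": joint angles; "qd": joint speeds; "joint_efforts": joint torques, N m; "ee_pos": TCP position; "tcp_rot": TCP orientation; "wrist_force": force on the tool from outside, world axes, zero at the start; "torque": the same for the moment, N m; "opening": finger opening in m; "grasp_force": force on a finger pad.
Only numpy, scipy, OpenCV 4.12 (cv2) and the standard library are available. Lean on these libraries where they do the work, as an engineer would, in place of code of your own. Each camera call takes 0.05 s, during which the arm holds its last target. There are 200 camera calls.

## Working session

There is one attempt and no reset: what is moved stays moved. The work goes in short steps, Python scripts to look and compute and a tool call to move; the robot and the scene stay as the last step left them, time stands still between calls to the robot, and variables do not carry over. Pictures are saved under pics/ and viewed, at most 10 in all, crops included, and the job is handed in when it is done.

Besides the shell and the picture viewer there is one more tool, called after "Request:" as name(argument=value, ...), one argument or row to a line, values as JSON. servo_tool: Moves the arm, as the interface text tells. Its arguments: {"type":"object","properties":{"moves":{"type":"array"},"force":{"type":"number"}},"required":["moves"]}

```bash
mkdir -p pics; cat > h.py <<'E'
import numpy as np, cv2
from workcell import *
def look(cam,names=(),pts=(),save=None):
    pic,d=camera(cam); c=calibration(cam); R=np.array(c["R"]);t=np.array(c["t"])
    if save: cv2.imwrite(save,pic[:,:,::-1])
    W=lambda p:R.T@(np.array(p)-t)
    out={}
    for f,l in((recognise,names),(mark_of,pts)):
        for n in l:
            r=f(n,cam); out[n]=[(round(float(a["score"]),2),W(a["xyz"]).round(4).tolist()) for a in r[:2]]
            print(cam,f.__name__,n,out[n])
    return pic,d,c,W
def cloud(mask,d,c):
    v,u=np.nonzero(mask&(d>0)); z=d[v,u]
    p=cv2.undistortPoints(np.stack([u,v],1).astype(float)[:,None],np.array(c["camera_matrix"]),np.array(c["dist"]))[:,0]
    P=np.c_[p*z[:,None],z]
    return (P-np.array(c["t"]))@np.array(c["R"])
E
python3 - <<'E'
from h import *
o=get_obs();print(o,grasp_offset)
N=["tongs","tongs_pads","jaw_left","jaw_right","roll","board","rest","cookie","brownie","mug","cups"]
for cam in("top","scene"):
    look(cam,(),N,f"pics/{cam}0.png")
print(get_obs()["time"])
E
```

```text
{'time': 0.0, 'q': array([ 7.16758508e+01,  5.00941366e+00,  1.00345427e+01,  9.50998242e+01,
       -1.83809039e-03,  9.00011077e+01]), 'qd': array([ 0.0296446 , -0.02949013, -0.06680085, -0.01039686,  0.0371176 ,
       -0.00105351]), 'joint_efforts': array([ 5.79599655e-04, -5.20388496e+01,  4.64799964e+01,  1.64557330e-02,
       -3.24959183e-05,  1.12498401e-05]), 'ee_pos': array([0.17285137, 0.52188717, 0.23060005]), 'tcp_rot': array([-1.79925305e+02,  1.83953288e-03,  1.61674745e+02]), 'wrist_force': array([ 0.49833   , -0.32777564, -0.14727831]), 'torque': array([ 0.01124883, -0.01306275,  0.06920833]), 'grasp_force': 0.0, 'opening': 0.08534651479525766} 0.0187
top call tongs [(0.92, [0.4515, -0.2936, 0.0409])]
top call tongs_pads [(0.85, [0.4531, -0.294, 0.0538])]
top call jaw_left [(0.82, [0.5407, -0.2329, 0.0545])]
top call jaw_right [(0.66, [0.6219, 0.187, 0.0465]), (0.51, [0.5619, -0.3206, 0.0569])]
top call roll [(0.59, [0.6239, 0.1842, 0.0488])]
top call board [(0.71, [0.6238, 0.0876, -0.0009])]
top call rest [(0.78, [0.4708, -0.2926, -0.0022])]
top call cookie [(0.61,
[... 241 characters left out ...]
3, -0.3193, 0.0519])]
scene call tongs_pads [(0.95, [0.4526, -0.2926, 0.0569]), (0.61, [0.4551, -0.2887, 0.0454])]
scene call jaw_left [(0.56, [0.5528, -0.2299, 0.0518])]
scene call jaw_right [(0.73, [0.5628, -0.3197, 0.0504]), (0.63, [0.6307, -0.0107, 0.0502])]
scene call roll [(0.59, [0.6185, 0.1908, 0.0481])]
scene call board [(0.75, [0.6201, 0.0882, 0.0004]), (0.27, [0.5251, -0.5562, 0.0001])]
scene call rest [(0.89, [0.4692, -0.2857, -0.0009])]
scene call cookie [(0.81, [0.6309, -0.0122, 0.0507])]
scene call brownie [(0.58, [0.6212, 0.0826, 0.051])]
scene call mug [(0.96, [0.4345, 0.3878, -0.0008]), (0.2, [0.4539, -0.2897, 0.0566])]
scene call cups [(0.65, [0.525, -0.5569, -0.001])]
1.2
```

View pics/top0.png

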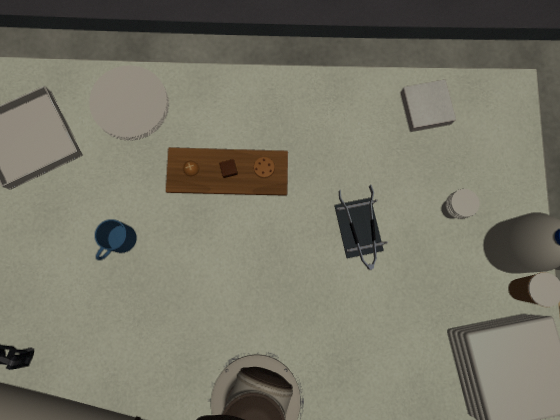

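View pics/scene0.png

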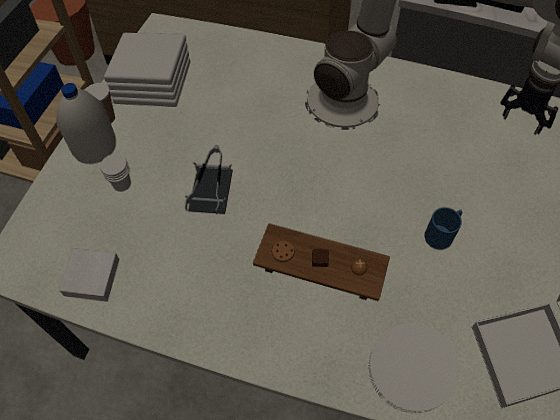

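```bash
python3 - <<'E'
from h import *
for cam in("top",):
    p,d,c,W=look(cam)
    for n in("tongs","roll","board","tongs_pads"):
        r=cut_out(n,cam)
        for a in r[:1]:
            P=cloud(a["mask"],d,c); print(n,round(a["score"],2),len(P),np.percentile(P,[1,50,99],axis=0).round(4).tolist())
            if n=="tongs":
                P=P[P[:,2]>.05];np.save("tongs.npy",P)
            if n=="roll":
                P=P[P[:,2]>.055]; 
                A=np.c_[P*2,np.ones(len(P))]; print("ctr",(P[:,:2].max(0)+P[:,:2].min(0))/2, cv2.minEnclosingCircle(P[:,:2].astype(np.float32)),P[:,2].max())
P=np.load("tongs.npy")
print(len(P),cv2.minAreaRect(P[:,:2].astype(np.float32)))
for a in range(0,20,1):
    pass
E
```

```text
tongs 0.9 548 [[0.3535, -0.3249, 0.0007], [0.4531, -0.3036, 0.0603], [0.5784, -0.2341, 0.0706]]
roll 0.56 208 [[0.6025, 0.1653, 0.045], [0.6184, 0.1843, 0.078], [0.6408, 0.211, 0.0877]]
ctr [0.62147888 0.1851364 ] ((0.6221887469291687, 0.18443182110786438), 0.02179616689682007) 0.08919587396248906
board 0.88 4507 [[0.5579, -0.0792, 0.043], [0.6119, 0.101, 0.0493], [0.6836, 0.2525, 0.0557]]
tongs_pads 0.77 585 [[0.3537, -0.3365, -0.0017], [0.4706, -0.3137, 0.0598], [0.5852, -0.2279, 0.0706]]
413 ((0.4643302857875824, -0.3066871464252472), (0.21908122301101685, 0.09448596835136414), 18.6120548248291)
```

The top view shows the roll at (190,168), the brownie at (228,168) and the cookie at (264,167). The tongs run from the hinge at (371,267) to the jaws at (340,190) and (371,188), which agrees with the networks. I'll go above the tongs for a close look.

Request:
servo_tool(
  moves=[
    [[0,0,0],[-0.0237,-0.0311,0],100],
    [[0,0,0],[-0.0237,-0.0311,0],100],
    [[0,0,0],[-0.0237,-0.0311,0],100],
    [[0,0,0],[-0.0237,-0.0311,0],100],
    [[0,0,0],[-0.0237,-0.0311,0],100],
    [[0,0,0],[-0.0237,-0.0311,0],100],
    [[0,0,0],[-0.0237,-0.0311,0],100],
    [[0,0,0],[-0.0237,-0.0311,0],100],
    [[0,0,0],[-0.0237,-0.0311,0],100],
    [[0,0,0],[-0.0237,-0.0311,0],100],
    [[0,0,0],[-0.0237,-0.0311,0],100],
  ],
)

```text
time: 2.55
ee_pos: [0.313, 0.1139, 0.2315]
tcp_rot: [180.0, 0.0, 161.7]
wrist_force: [1.4, 0.1, -0.1]
opening: 0.0852
grasp_force: 0.0
```

Request:
servo_tool(
  moves=[
    [[0,0,0],[-0.0237,-0.0311,0],100],
    [[0,0,0],[-0.0237,-0.0311,0],100],
    [[0,0,0],[-0.0237,-0.0311,0],100],
    [[0,0,0],[-0.0237,-0.0311,0],100],
    [[0,0,0],[-0.0237,-0.0311,0],100],
    [[0,0,0],[-0.0237,-0.0311,0],100],
    [[0,0,0],[-0.0237,-0.0311,0],100],
    [[0,0,0],[-0.0237,-0.0311,0],100],
    [[0,0,0],[-0.0237,-0.0311,0],100],
    [[0,0,0],[-0.0237,-0.0311,0],100],
    [[0,0,0],[-0.0237,-0.0311,0],100],
  ],
)

```text
time: 3.65
ee_pos: [0.453, -0.293, 0.2313]
tcp_rot: [-180.0, 0.0, 161.7]
wrist_force: [0.5, 0.2, 0.3]
opening: 0.0853
grasp_force: 0.0
```

Request:
servo_tool(
  moves=[
    [[0,0,-7],[0,0,0],100],
    [[0,0,-7],[0,0,0],100],
    [[0,0,-7],[0,0,0],100],
    [[0,0,-7],[0,0,0],100],
    [[0,0,0],[0,0,0],100],
    [[0,0,0],[0,0,0],100],
  ],
)

```text
time: 4.25
ee_pos: [0.4528, -0.2913, 0.2313]
tcp_rot: [-180.0, 0.0, -170.5]
wrist_force: [0.5, -0.8, -0.3]
opening: 0.0851
grasp_force: 0.0
```

```bash
python3 - <<'E'
from h import *
o=get_obs();print(o["time"],o["q"].round(1),o["ee_pos"],o["tcp_rot"])
p,d,c,W=look("wrist",["tongs","rest"],["tongs","tongs_pads","jaw_left","jaw_right","rest"],"pics/w1.png")
print("cam at",W([0,0,0]),W([0,0,1]))
r=cut_out("tongs","wrist")
P=cloud(r[0]["mask"],d,c);P=P[P[:,2]>.045];np.save("tw.npy",P);print(len(P),cv2.minAreaRect(P[:,:2].astype(np.float32)),np.percentile(P,[1,50,99],axis=0).round(4).tolist())
E
```

```text
4.25 [-32.8   3.4   8.4  95.   -0.  -42.2] [ 0.45278297 -0.29128164  0.23129131] [-1.79998801e+02  7.94360819e-04 -1.70522588e+02]
wrist call tongs [(0.75, [0.4468, -0.3083, 0.0677]), (0.55, [0.4673, -0.2913, 0.0029])]
wrist call rest []
wrist call tongs []
wrist call tongs_pads [(0.5, [0.549, -0.2255, 0.0584])]
wrist call jaw_left [(0.74, [0.5485, -0.2276, 0.0591])]
wrist call jaw_right [(0.85, [0.5663, -0.3199, 0.0557])]
wrist call rest [(0.79, [0.4772, -0.2877, -0.0048])]
cam at [ 0.37730978 -0.30465488  0.37458218] [ 0.67871835 -0.25427343 -0.57758093]
2438 ((0.46499091386795044, -0.2899562120437622), (0.23017281293869019, 0.09576734900474548), 9.650189399719238) [[0.3536, -0.3233, 0.0466], [0.446, -0.3096, 0.065], [0.5813, -0.228, 0.068]]
```

View pics/w1.png

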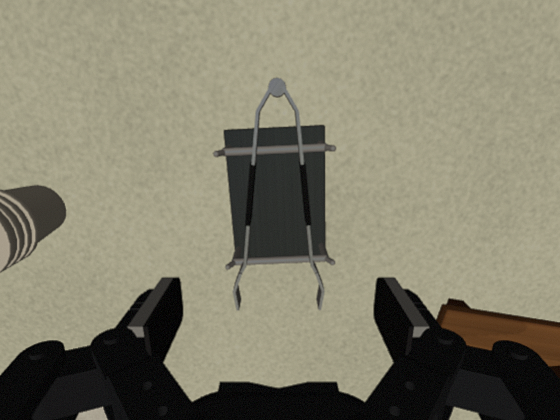

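The wrist view shows the hinge at (277,87), the black pads at (249,195) and (306,195), and the jaws at (238,297) and (320,297). I'll measure the pads and hinge from the depth data.

```bash
python3 - <<'E'
from h import *
p,d,c,W=look("wrist")
rect=lambda a,b,e,f:(lambda m:(m.__setitem__((slice(b,f),slice(a,e)),True),m)[1])(np.zeros(d.shape,bool))
def top(a,b,e,f,n,dark=False):
    m=rect(a,b,e,f)
    if dark: m&=p.max(2)<25
    P=cloud(m,d,c);P=P[P[:,2]>.05];Q=P[P[:,2]>np.percentile(P[:,2],98)-.006]
    print(n,len(Q),Q.min(0).round(4),Q.max(0).round(4),np.median(Q,0).round(4));return np.median(Q,0)
h=top(262,72,292,102,"hinge")
a=top(240,160,262,230,"padR",True);b=top(294,160,318,230,"padL",True)
top(225,280,250,315,"jawR");top(308,280,332,315,"jawL")
v=b-a;print(p[195,235:320].max(1))
print("mid",(a+b)/2,"sep",np.hypot(*v[:2]),"yaw pads",np.degrees(np.arctan2(-v[0],v[1])),"yaw hinge-mid",np.degrees(np.arctan2(*(((a+b)/2-h)[[1,0]]))),np.linalg.norm(((a+b)/2-h)[:2]))
E
```

```text
hinge 358 [ 0.3514 -0.3202  0.06  ] [ 0.3726 -0.2947  0.0668] [ 0.3609 -0.3093  0.0647]
padR 267 [ 0.43   -0.3222  0.0622] [ 0.4886 -0.315   0.0687] [ 0.4573 -0.3185  0.0666]
padL 317 [ 0.4214 -0.2763  0.0625] [ 0.4783 -0.2558  0.0689] [ 0.4484 -0.2668  0.0667]
jawR 111 [ 0.5501 -0.3223  0.062 ] [ 0.5861 -0.3129  0.069 ] [ 0.5688 -0.3185  0.0663]
jawL 109 [ 0.536  -0.2366  0.0619] [ 0.571  -0.2266  0.0678] [ 0.5534 -0.2293  0.0663]
[49 46 47 45 47 50 45 47 48 47 48 44 31 13 16 17 15 10 28 45 49 49 46 46
 47 47 51 47 45 46 49 47 46 47 47 49 48 48 47 45 50 45 45 50 47 45 50 48
 49 48 47 49 48 47 47 45 46 45 49 46 44 47 48 47 51 50 49 32 16 17 16 13
 15 35 47 51 51 49 48 46 48 48 50 49 50]
mid [ 0.45286177 -0.29267361  0.06664854] sep 0.052440632120839194 yaw pads 9.825239337636395 yaw hinge-mid 10.265882252221745 0.09342906857052231
```

Request:
servo_tool(
  moves=[
    [[0,0,-0.5],[-0.002,-0.0015,0.03],100],
    [[0,0,0],[0,0,0.03],100],
    [[0,0,0],[0,0,0.03],100],
    [[0,0,0],[0,0,0.03],100],
    [[0,0,0],[0,0,0.03],100],
    [[0,0,0],[0,0,0.025],100],
    [[0,0,0],[0,0,0.015],100],
    [[0,0,0],[0,0,0.008],100],
    [[0,0,0],[0,0,0],100],
  ],
  force=30,
)

```text
time: 5.65
ee_pos: [0.4548, -0.2923, 0.0329]
tcp_rot: [180.0, -0.0, -169.8]
wrist_force: [0.2, 1.3, -0.1]
opening: 0.0855
grasp_force: 0.0
```

Request:
servo_tool(
  moves=[
    [[0,0,0],[0,0,0],70],
    [[0,0,0],[0,0,0],65],
    [[0,0,0],[0,0,0],63],
    [[0,0,0],[0,0,0],62],
    [[0,0,0],[0,0,0],62],
    [[0,0,0],[0,0,0],62],
  ],
  force=30,
)

```text
time: 6.25
ee_pos: [0.4562, -0.2932, 0.0355]
tcp_rot: [-179.8, 0.2, -169.8]
wrist_force: [-0.0, -0.3, 6.3]
opening: 0.0532
grasp_force: 6.4
```

```bash
python3 - <<'E'
from h import *
look("wrist",(),["jaw_left","jaw_right"],"pics/w2.png")
print(get_obs())
E
```

```text
wrist call jaw_left []
wrist call jaw_right []
{'time': 6.4, 'q': array([-3.27333507e+01,  4.54237329e+00, -1.21000549e+01,  7.31410920e+01,
       -3.21035092e-03, -4.29050177e+01]), 'qd': array([ 0.1076539 ,  0.04709757, -0.04020634,  0.02267557,  0.00621623,
        0.00584757]), 'joint_efforts': array([ 1.28181833e-01, -4.76061916e+01,  4.28408074e+01, -5.67663799e-02,
        1.80041534e-02, -1.06661656e-02]), 'ee_pos': array([ 0.4561714 , -0.29325092,  0.03548809]), 'tcp_rot': array([-1.79850272e+02,  1.56382118e-01, -1.69828135e+02]), 'wrist_force': array([-0.04035205, -0.19735861,  5.79045663]), 'torque': array([-0.02294689, -0.02039495, -0.03536331]), 'grasp_force': 6.37447431392502, 'opening': 0.053591362744333654}
```

View pics/w2.png

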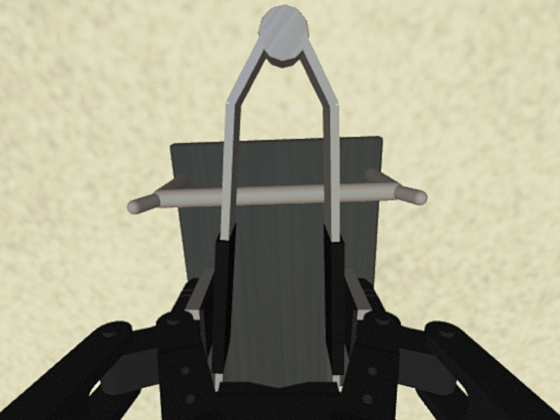

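The fingers hold both pads (53 mm, 6.4 N) and the tongs are still on the bars. The wrist reads a 6 N upward press, which lifting will clear.

Request:
servo_tool(
  moves=[
    [[0,0,0],[0,0,-0.005],62],
    [[0,0,0],[0,0,-0.01],62],
    [[0,0,0],[0,0,-0.02],62],
    [[0,0,0],[0,0,-0.025],62],
    [[0,0,0],[0,0,-0.025],62],
    [[0,0,0],[0,0,-0.025],62],
    [[0,0,0],[0,0,-0.02],62],
    [[0,0,0],[0,0,-0.01],62],
    [[0,0,0],[0,0,0],62],
    [[0,0,0],[0,0,0],62],
  ],
)

```text
time: 7.4
ee_pos: [0.4549, -0.2924, 0.1726]
tcp_rot: [180.0, -0.0, -169.8]
wrist_force: [-0.3, 0.2, -2.0]
opening: 0.0525
grasp_force: 4.6
```

```bash
python3 - <<'E'
from h import *
look("wrist",(),["jaw_left","jaw_right","tongs_pads"],"pics/w3.png")
look("top",(),["tongs","jaw_left","jaw_right","roll","board"])
look("scene",(),["tongs","jaw_left","jaw_right","roll","board"])
o=get_obs();print(o["time"],o["ee_pos"],o["tcp_rot"],o["wrist_force"],o["torque"],o["opening"],o["grasp_force"])
E
```

```text
wrist call jaw_left []
wrist call jaw_right []
wrist call tongs_pads []
top call tongs [(0.59, [0.4532, -0.2968, 0.178])]
top call jaw_left [(0.81, [0.5419, -0.2373, 0.1925]), (0.45, [0.4359, 0.3813, -0.0012])]
top call jaw_right [(0.52, [0.5588, -0.3153, 0.1926])]
top call roll [(0.58, [0.6244, 0.1842, 0.0499])]
top call board [(0.97, [0.6246, 0.0891, 0.0008])]
scene call tongs [(0.82, [0.4557, -0.2916, 0.1825])]
scene call jaw_left [(0.77, [0.5501, -0.2396, 0.1908]), (0.15, [0.6227, 0.0868, -0.0005])]
scene call jaw_right [(0.5, [0.5609, -0.3132, 0.189])]
scene call roll [(0.6, [0.6187, 0.1875, 0.0491])]
scene call board [(0.78, [0.6209, 0.0887, 0.0005])]
8.2 [ 0.45500592 -0.29247853  0.17331172] [-1.79996352e+02  2.95114283e-03 -1.69822842e+02] [ 0.31222181 -0.61746569 -0.69779634] [ 0.05227994 -0.01459734  0.06780954] 0.05243520136658431 4.579323685029522
```

View pics/w3.png

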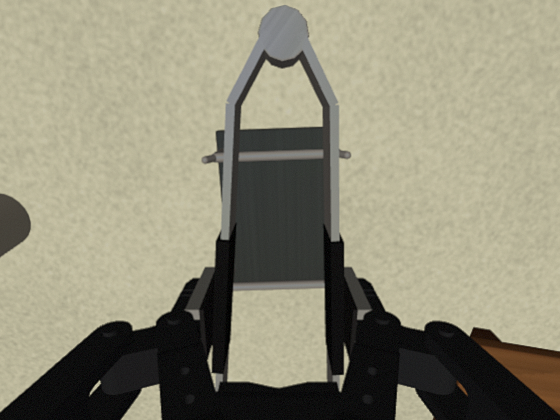

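The tongs are held, lifted and level. Next I turn to yaw 180 and carry them above the roll.

Request:
servo_tool(
  moves=[
    [[0,0,3],[0,0,0],62],
    [[0,0,4],[0,0,0],62],
    [[0,0,3.2],[0,0,0],62],
    [[0,0,0],[0,0,0],62],
  ],
)

```text
time: 8.6
ee_pos: [0.455, -0.2925, 0.1733]
tcp_rot: [-180.0, 0.0, 179.9]
wrist_force: [0.0, -0.2, -0.9]
opening: 0.0532
grasp_force: 4.6
```

Request:
servo_tool(
  moves=[
    [[0,0,0],[-0.005,0.02,0],62],
    [[0,0,0],[-0.005,0.035,0],62],
    [[0,0,0],[-0.005,0.045,0],62],
    [[0,0,0],[-0.005,0.045,0],62],
    [[0,0,0],[-0.006,0.045,0],62],
    [[0,0,0],[-0.006,0.045,0],62],
    [[0,0,0],[-0.006,0.045,0],62],
    [[0,0,0],[-0.006,0.045,0],62],
    [[0,0,0],[-0.005,0.045,0],62],
    [[0,0,0],[-0.005,0.045,0],62],
    [[0,0,0],[-0.005,0.04,0],62],
    [[0,0,0],[-0.005,0.025,0],62],
  ],
)

```text
time: 9.8
ee_pos: [0.519, 0.1903, 0.1732]
tcp_rot: [180.0, 0.0, -179.8]
wrist_force: [0.8, -0.5, -0.8]
opening: 0.053
grasp_force: 4.6
```

Request:
servo_tool(
  moves=[
    [[0,0,0],[0,0,0.01],62],
    [[0,0,0],[0,0,0.02],62],
    [[0,0,0],[0,0,0.01],62],
    [[0,0,0],[0,0,0],62],
    [[0,0,0],[0,0,0],62],
  ],
)

```text
time: 10.3
ee_pos: [0.5192, 0.1869, 0.1336]
tcp_rot: [-180.0, 0.0, 180.0]
wrist_force: [0.1, -0.6, -1.7]
opening: 0.0528
grasp_force: 4.6
```

```bash
python3 - <<'E'
from h import *
for cam in("top","scene"):
    p,d,c,W=look(cam,(),["tongs","jaw_left","jaw_right","roll"])
    ctr=cv2.projectPoints(np.array([[.60,.19,.09]]),cv2.Rodrigues(np.array(c["R"]))[0],np.array(c["t"]),np.array(c["camera_matrix"]),np.array(c["dist"]))[0].ravel()
    u,v=ctr.astype(int);x0,y0=max(u-50,0),max(v-45,0);print(cam,x0,y0)
    cv2.imwrite(f"pics/{cam}4.png",cv2.convertScaleAbs(cv2.resize(p[y0:y0+90,x0:x0+100,::-1],(600,540),interpolation=cv2.INTER_CUBIC),alpha=1.8))
    for n in("tongs","roll"):
        r=cut_out(n,cam)
        if r:
            P=cloud(r[0]["mask"],d,c)
            if n=="tongs":
                P=P[P[:,2]>.12]
                print(n,r[0]["score"],len(P),cv2.minAreaRect(P[:,:2].astype(np.float32)),P[:,2].max())
                J=P[P[:,0]>.6];print("jaws y ext",J[:,1].min(),J[:,1].max(),"x max",np.percentile(P[:,0],99),"z",np.percentile(J[:,2],[5,50,95]))
            else: 
                P=P[(P[:,2]>.055)&(P[:,2]<.1)]; print(n,cv2.minEnclosingCircle(P[:,:2].astype(np.float32)),P[:,2].max())
o=get_obs();print(o["time"],o["ee_pos"],o["tcp_rot"],o["wrist_force"],o["opening"],o["grasp_force"],o["q"])
E
```

```text
top call tongs [(0.48, [0.5164, 0.1823, 0.1382]), (0.31, [0.5156, 0.1811, 0.1501])]
top call jaw_left [(0.26, [0.6201, 0.1456, 0.1515])]
top call jaw_right [(0.5, [0.6182, 0.1462, 0.1522])]
top call roll [(0.51, [0.6274, 0.1841, 0.0501])]
top 137 128
tongs 0.6 83 ((0.5603154897689819, 0.15463384985923767), (0.008555756881833076, 0.14525659382343292), 81.58299255371094) 0.1667020168071074
jaws y ext 0.14208579509314176 0.15011628127363136 x max 0.6302987882985515 z [0.14479771 0.15772142 0.1660466 ]
roll ((0.6224104166030884, 0.185145765542984), 0.019794771447777748) 0.08878742971019653
scene call tongs [(0.51, [0.6257, 0.2232, 0.1509]), (0.47, [0.5198, 0.1849, 0.141])]
scene call jaw_left [(0.78, [0.6238, 0.2218, 0.1527])]
scene call jaw_right [(0.68, [0.6193, 0.1466, 0.1475])]
scene call roll [(0.79, [0.6182, 0.1889, 0.0456]), (0.24, [0.4341, 0.3863, 0.0018])]
scene 312 209
tongs 0.79 201 ((0.5763524770736694, 0.18803763389587402), (0.07978423684835434, 0.13302120566368103), 88.10224914550781) 0.16883643336217707
jaws y ext 0.1466567347428034 0.22648203969822853 x max 0.643390270247306 z [0.146618   0.16258107 0.16788037]
roll ((0.6260049939155579, 0.18841789662837982), 0.020373107865452766) 0.09079994636601037
11.0 [0.51918076 0.18756337 0.13328585] [ 1.79999347e+02 -3.53773783e-05  1.79983854e+02] [ 0.02578771 -0.25065538 -0.73883716] 0.053027456807634245 4.578951119910926 [ 1.98628405e+01  4.39884815e+00 -1.37512104e+00  8.42258419e+01
  6.26369206e-04  1.98789868e+01]
```

View pics/top4.png

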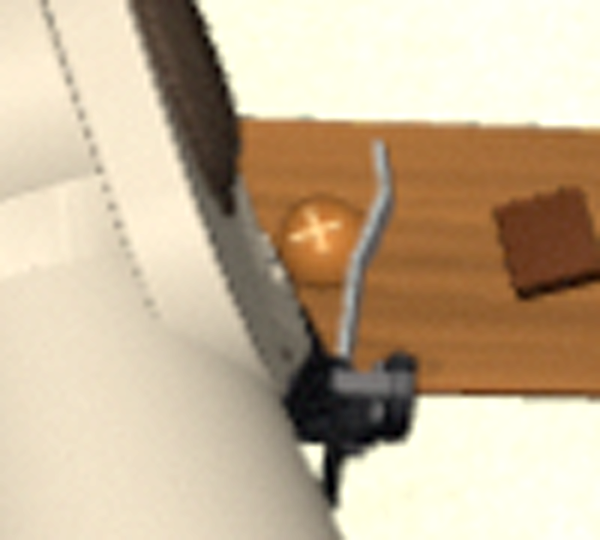

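View pics/scene4.png

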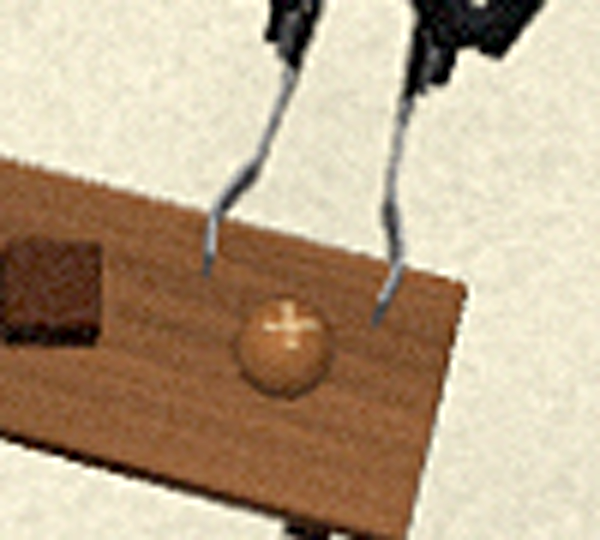

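In the top and scene crops the jaws straddle the roll, with their midpoint at about (0.621, 0.186) against the roll at (0.622, 0.186). The brownie is well clear. Descending.

Request:
servo_tool(
  moves=[
    [[0,0,0],[-0.001,0,0.01],62],
    [[0,0,0],[0,0,0.015],62],
    [[0,0,0],[0,0,0.015],62],
    [[0,0,0],[0,0,0.015],62],
    [[0,0,0],[0,0,0.015],62],
    [[0,0,0],[0,0,0.01],62],
    [[0,0,0],[0,0,0.005],62],
    [[0,0,0],[0,0,0],62],
    [[0,0,0],[0,0,0],62],
  ],
)

```text
time: 11.9
ee_pos: [0.5205, 0.1877, 0.0488]
tcp_rot: [180.0, 0.0, 180.0]
wrist_force: [0.0, 0.1, -0.8]
opening: 0.0528
grasp_force: 4.6
```

```bash
python3 - <<'E'
from h import *
for cam in("top","scene"):
    p,d,c,W=look(cam,(),["jaw_left","jaw_right","roll"])
    if cam=="scene":
        cv2.imwrite("pics/scene5.png",cv2.convertScaleAbs(cv2.resize(p[209:299,312:412,::-1],(600,540),interpolation=cv2.INTER_CUBIC),alpha=1.8))
    r=cut_out("tongs",cam)
    if r:
        P=cloud(r[0]["mask"],d,c);J=P[(P[:,0]>.59)&(P[:,2]>.056)]; print(len(J),"y",J[:,1].min(),J[:,1].max(),"z95",np.percentile(J[:,2],[50,95]),"xmax",J[:,0].max())
o=get_obs();print(o["time"],o["ee_pos"],o["tcp_rot"],o["wrist_force"],o["opening"],o["grasp_force"])
E
```

```text
top call jaw_left []
top call jaw_right [(0.58, [0.6173, 0.1482, 0.0638])]
top call roll [(0.71, [0.6245, 0.1872, 0.0478])]
46 y 0.142798188423411 0.1553728724037953 z95 [0.07475018 0.082063  ] xmax 0.6404074064597649
scene call jaw_left [(0.71, [0.6252, 0.2228, 0.0658])]
scene call jaw_right [(0.58, [0.6185, 0.1462, 0.0669])]
scene call roll [(0.47, [0.618, 0.1885, 0.0521])]
96 y 0.14633145000494271 0.22678657018813 z95 [0.07609232 0.08274768] xmax 0.6459827727274505
12.4 [0.52024079 0.18752714 0.04838653] [1.79997321e+02 8.67338157e-03 1.79976786e+02] [ 0.18016596  0.11958332 -0.48012149] 0.05304181776899857 4.578864477225579
```

View pics/scene5.png

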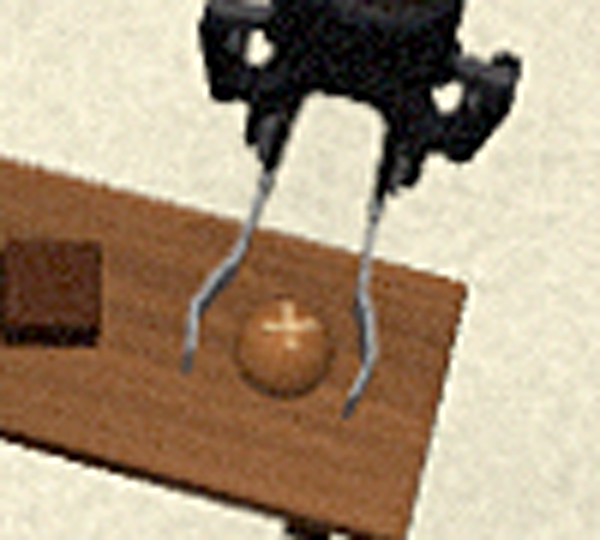

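Request:
servo_tool(
  moves=[
    [[0,0,0],[0,0,0],58],
    [[0,0,0],[0,0,0],54],
    [[0,0,0],[0,0,0],50],
    [[0,0,0],[0,0,0],46],
    [[0,0,0],[0,0,0],42],
    [[0,0,0],[0,0,0],35],
    [[0,0,0],[0,0,0],20],
    [[0,0,0],[0,0,0],0],
    [[0,0,0],[0,0,0],0],
    [[0,0,0],[0,0,0],0],
  ],
  force=35,
)

```text
time: 13.4
ee_pos: [0.5202, 0.1875, 0.0483]
tcp_rot: [180.0, 0.0, 180.0]
wrist_force: [-1.9, 0.2, -0.4]
opening: 0.036
grasp_force: 34.8
```

```bash
python3 - <<'E'
from h import *
p,d,c,W=look("scene",(),["jaw_left","jaw_right","roll"])
cv2.imwrite("pics/scene6.png",cv2.convertScaleAbs(cv2.resize(p[209:299,312:412,::-1],(600,540),interpolation=cv2.INTER_CUBIC),alpha=1.8))
o=get_obs();print(o["time"],o["ee_pos"],o["tcp_rot"],o["wrist_force"],o["torque"],o["opening"],o["grasp_force"])
E
```

```text
scene call jaw_left [(0.54, [0.6266, 0.2078, 0.0642])]
scene call jaw_right [(0.44, [0.6211, 0.1625, 0.0596])]
scene call roll [(0.5, [0.6213, 0.188, 0.0467])]
13.6 [0.52018737 0.18751345 0.04830939] [-1.79999122e+02  5.72630082e-04  1.79976989e+02] [-0.95469903 -0.45753443 -0.55683163] [-0.10324005  0.03915482 -0.00368301] 0.03569014099063303 34.778544902801514
```

View pics/scene6.png

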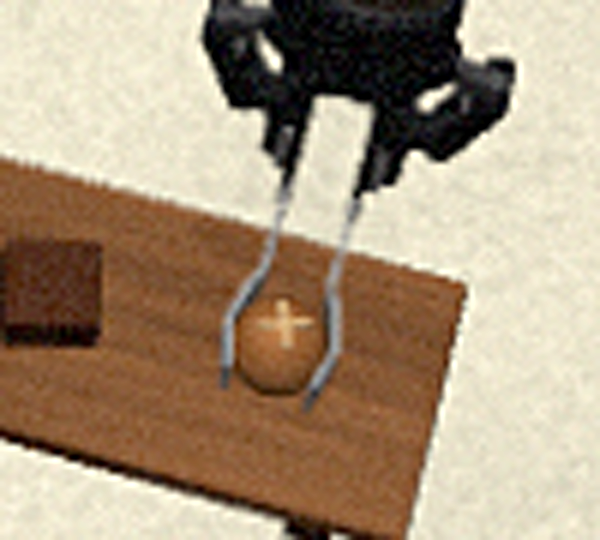

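The jaws are shut on the roll (35.7 mm opening, 35 N), gripping it at its widest part. Lifting slowly to 10 cm.

Request:
servo_tool(
  moves=[
    [[0,0,0],[0,0,-0.003],0],
    [[0,0,0],[0,0,-0.007],0],
    [[0,0,0],[0,0,-0.012],0],
    [[0,0,0],[0,0,-0.015],0],
    [[0,0,0],[0,0,-0.015],0],
    [[0,0,0],[0,0,-0.015],0],
    [[0,0,0],[0,0,-0.015],0],
    [[0,0,0],[0,0,-0.012],0],
    [[0,0,0],[0,0,-0.007],0],
    [[0,0,0],[0,0,-0.003],0],
    [[0,0,0],[0,0,0],0],
    [[0,0,0],[0,0,0],0],
  ],
)

```text
time: 14.8
ee_pos: [0.52, 0.1874, 0.1516]
tcp_rot: [-180.0, -0.1, 180.0]
wrist_force: [-0.2, -0.4, -1.2]
opening: 0.0355
grasp_force: 35.0
```

```bash
python3 - <<'E'
from h import *
p,d,c,W=look("scene",(),["jaw_left","jaw_right","roll","brownie","cookie"])
cv2.imwrite("pics/scene7.png",cv2.convertScaleAbs(cv2.resize(p[189:299,302:412,::-1],(560,560),interpolation=cv2.INTER_CUBIC),alpha=1.8))
o=get_obs();print(o["time"],o["ee_pos"],o["tcp_rot"],o["wrist_force"],o["torque"],o["opening"],o["grasp_force"])
E
```

```text
scene call jaw_left [(0.61, [0.6295, 0.2104, 0.1665])]
scene call jaw_right [(0.65, [0.6196, 0.1624, 0.1645])]
scene call roll [(0.68, [0.6176, 0.1867, 0.1543]), (0.65, [0.6261, 0.2052, 0.1672])]
scene call brownie [(0.53, [0.6211, 0.0834, 0.0517])]
scene call cookie [(0.55, [0.6293, -0.0088, 0.0525])]
15.1 [0.52007055 0.18746007 0.15200159] [-1.79989637e+02 -2.55943287e-02  1.79976814e+02] [ 0.2232569  -0.36000962 -1.75438336] [-0.01707231  0.06287902  0.02691542] 0.03590217037512417 34.96832549571991
```

View pics/scene7.png

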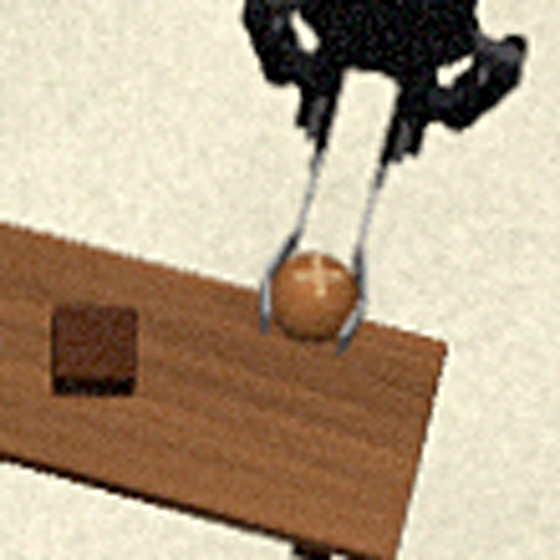

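The roll is up with its underside at about z 0.154, roughly 10 cm above the board, firmly held. The brownie and cookie are unmoved, so I'm handing it in.

```bash
python3 -c "
from workcell import *
print(job_done())"
```

```text
the job is handed in; nothing more can be done
None
```

The roll is held steady in the squeezed tongs about 10 cm above the board, the brownie and cookie have not moved (I didn't re-check the mug and cups, but nothing went near them), and the job is handed in at about 15 s on the robot's clock.

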